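# Find the slack card clip and re-clip its card

### The job

One of the three clips holding a patient card on the bench rail has lost its spring. Tug the cards lightly upward to feel which clip lets its card slide, and move only that card to the empty sound clip at the end of the rail, pressing it gently down, centred and square like the others, until it is fully home on its stop. Do not draw the other cards out of their clips: they must be left fully home where they are, and nothing else on the bench is to be disturbed.

Things in the scene. Friction and masses are not known exactly. Their poses are not given: they have to be found in the camera images.
- rail: Clip rail fixed to the bench: white base 78 x 360 x 14 mm (x, y, z) with four like bulldog clips, jaws up, 85 mm apart along its y. Origin: centre of its underside; +y runs towards the empty clip, +x away from the robot. Low down, two thumb ears stick out of each clip. Which of the three clips with cards is slack changes each run; all look alike.
- card_1: Rigid white plastic patient card, 45 mm wide (its y), 80 mm tall (its z), 4 mm thick (its x), 20 g, lower edge rounded; one of three alike. Origin: centre of its lower edge. At the start it stands upright, fully home in the clip over seat_1.
- card_2: Rigid white plastic patient card, 45 mm wide (its y), 80 mm tall (its z), 4 mm thick (its x), 20 g, lower edge rounded; one of three alike. Origin: centre of its lower edge. At the start it stands upright, fully home in the clip over seat_2.
- card_3: Rigid white plastic patient card, 45 mm wide (its y), 80 mm tall (its z), 4 mm thick (its x), 20 g, lower edge rounded; one of three alike. Origin: centre of its lower edge. At the start it stands upright, fully home in the clip over seat_3.
- seat_1 (a point): Top of the stop in clip 1 (counted along the rail's +y), mid-clip, 26 mm above the bench, axes as the rail's. A card fully home has its origin here. A clip has a fixed upright back plate 40 mm wide, its face 2 mm on the +x side of the stop's middle, straight to 50 mm above the bench, and on the -x side a jaw, hinged low down, sprung against the card 48 mm above the bench.
- seat_2 (a point): Top of the stop in clip 2 (counted along the rail's +y), mid-clip, 26 mm above the bench, axes as the rail's. A card fully home has its origin here. Above the grip both plates of a clip flare outward, to rims 64 mm (jaw) and 63 mm (back plate) above the bench.
- seat_3 (a point): Top of the stop in clip 3 (counted along the rail's +y), mid-clip, 26 mm above the bench, axes as the rail's. A card fully home has its origin here. Pulled upward, a card in a sound clip slides at about 3 to 8 N (least when the hand also holds it off the back plate), in the slack clip at about 1 N or less. Closing fingers may first push it down on its stop.
- seat_4 (a point): Top of the stop in clip 4 (counted along the rail's +y), mid-clip, 26 mm above the bench, axes as the rail's. A card fully home has its origin here. Empty at the start, and sound. Its jaw is shut; at the rims the mouth spans 5.5 mm before to 6.5 mm behind the middle, and is 2.5 mm wide where the jaw grips. Pressing a card in takes up to about 18 N, then 3 to 8 N down to the stop.
- stain_a: Screw-capped bottle of stain, 48 mm across, 112 mm tall, standing behind the rail. A bystander. Origin: centre of its underside.
- stain_b: Second such bottle, farther back on the left. A bystander. Origin: centre of its underside.
- pot_a: Small sample pot with a screw cap, 33 mm across, 68 mm tall, standing behind the rail. A bystander. Origin: centre of its underside.
- pot_b: Second sample pot, same size, standing beyond the rail's left end. A bystander. Origin: centre of its underside.
- dish: Clear covered dish, 91 mm across, 15 mm tall, in front of the rail. A bystander. Origin: centre of its underside.
- charger: Black plug-in charger, 42 x 60 x 28 mm, in front of the rail. A bystander. Origin: centre of its underside.
- slidebox: Closed grey slide box, 87 x 100 x 35 mm, at the back right. A bystander. Origin: centre of its underside.
Things that resemble listed ones, but are neither listed nor needed, are in the scene too. Leave any blue look-alike of the card_3 alone. What is shaped like the card_2 but green is not meant.

How it is judged:
By the outcome, as a careful person would: the job done as asked, in the order asked, and still so for the second after the job is handed in, with the robot touching nothing.
It also fails if it takes over 67 s, if anything falls off the work surface, if the arm or the gripper's body presses on something with over 40 N, if the wrist force passes 120 N, or if a joint passes its speed limit or range.

### The arm

A 6-joint arm with a two-finger parallel gripper is mounted at the origin on the work surface. World frame = base frame: x ahead of the robot, y to its left, z up, the work surface at z = 0. Lengths are in m, angles in rad, forces in N, time in s.
With the tool pointing down it reaches from about 0.3 to 0.875 m from the base axis. Payload 6.4 kg.
Tool frame: the origin (TCP) lies on the centre line of the jaws, within the pads' length; the fingertips stand arm.tcp_to_tips ahead of it and the grasp point (between the pads) lies 3 mm ahead of it (arm.tcp_to_tips is the distance from the TCP to the fingertips, in m); z points along the fingers, x is the direction in which the jaws open and shut, and the axes are right-handed (so a half turn about z gives the same grasp; the last joint's range is limited). The gripper opens to 85 mm and grips with 20 to 120 N. Pads are 22 mm wide; open, the fingers measure 114 mm over their backs; the gripper's body (76 mm by 85 mm) begins 54 mm behind the grasp point. The pads swing forward as they close: fully open they stand 13 mm farther back than shut.
Start: joints at [-1.48, 0.181, 1.607, -0, 1.354, -0.206], TCP at [0.168, -0.55, 0.253] pointing down, gripper open.
Joint ranges: [-2.99, 2.99], [-0.89, 2.07], [0.3, 2.58], [-1.14, 4.28], [0, 2.63], [-3.12, 3.12]. Speed limits (rad/s): [2.57, 2.57, 3.01, 3.14, 3.14, 3.14].

### API

Orientations are given as a unit quaternion [w, x, y, z].
In Python, from plant import arm gives the robot as it stands. Calls block until the motion is done:
- arm.goto(position, orientation): joint-space move of the TCP to a pose.
- arm.move_straight(position, v=0.15, rotation=None, threshold=None): straight line of the TCP; rotation=None keeps the orientation; v is the mean speed in m/s. With threshold (N) it stops when the force on the tool has changed by that much, and returns True; else False.
- arm.move_joints(angles): joint-space move.
- arm.set_gripper(opening): finger opening in m; the grip force is fixed at half the most; returns when the fingers have stopped.
- arm.hold(seconds).
- arm.ik(position, orientation): joint angles nearest the present ones, or None.
- arm.read_state(): the state.
- arm.get_image(name): name is "side" or "top"; returns the picture (400x640x3 uint8, red, green, blue); there is no depth.
- arm.camera_model(name): a dict with "fx", "fy", "cx", "cy" (pixels), "k1" (the pictures are not rectified: a ray, as slopes to the right and down, at radius r is drawn at 1 + k1 r^2 times it, then the intrinsics apply), "T" (4x4, takes a point from camera to world coordinates). Camera axes: x right, y up, looking along -z (the intrinsics and any distortion apply to the point x, -y, -z); pixel columns grow to the right and rows downward; lengths in m; the calibration is good to about 2 mm. A picture is of the moment at which its call begins. camera_model takes no time and is no camera call.
A pose or a line that the arm cannot do raises arm.MotionError and nothing moves.
- arm.hand_in(): hands the job in, once; it reports no verdict.
The state is a dict: "time_s": time; "joint_positions": joint angles; "joint_vel": joint speeds; "tau": joint torques, N m; "eef_pos": TCP position; "ee_rot": TCP orientation; "ft_force": force on the tool from outside, world axes, zero at the start; "wrist_torque": the same for the moment, N m; "opening": finger opening in m.
Only numpy, scipy, OpenCV 4.12 (cv2) and the standard library are available. Lean on these libraries where they do the work, as an engineer would, in place of code of your own. Each camera call takes 0.05 s, during which the arm holds its last target.

## Working session

There is one attempt and no reset: what is moved stays moved. The work goes in short steps, each a Python script; the robot and the scene stay as the last script left them, time stands still between calls to the robot, and variables do not carry over. Pictures are saved under pics/ and viewed, and the job is handed in when it is done.

```bash
ls; mkdir -p pics; python3 - <<'E'
from plant import arm
import cv2,numpy as np
for n in("side","top"):
    im=arm.get_image(n); cv2.imwrite(f"pics/{n}0.png",im[:,:,::-1])
    m=arm.camera_model(n); print(n,{k:(np.round(v,4).tolist() if k=="T" else v) for k,v in m.items()})
s=arm.read_state(); print(s, arm.tcp_to_tips)
E
```

```text
pics
side {'fx': 443.9182042969348, 'fy': 443.9182042969348, 'cx': 321.73742360424484, 'cy': 190.84789990936176, 'k1': -0.04829643627842495, 'T': [[-0.704, 0.329, -0.6294, -0.0485], [-0.7099, -0.3543, 0.6088, 0.5707], [-0.0227, 0.8754, 0.4829, 0.5156], [0.0, 0.0, 0.0, 1.0]]}
top {'fx': 370.3369477051713, 'fy': 370.3369477051713, 'cx': 314.96636228020606, 'cy': 202.2771103569599, 'k1': 0.007716470571803879, 'T': [[-0.0005, 0.9953, -0.097, 0.4629], [-0.9993, -0.0041, -0.0371, -0.0232], [-0.0373, 0.0969, 0.9946, 0.9609], [0.0, 0.0, 0.0, 1.0]]}
{'time_s': 0.1, 'joint_positions': array([-1.48027577e+00,  1.81454388e-01,  1.60791098e+00,  2.54983595e-06,
        1.35383120e+00, -2.06291381e-01]), 'joint_vel': array([-0.0019025 , -0.00288862, -0.00053388, -0.00066125, -0.00057346,
        0.00083689]), 'tau': array([-2.39332292e-05, -4.45881736e+01, -3.52240062e+01, -3.98940556e-04,
        4.12150141e-03, -7.20355274e-06]), 'eef_pos': array([ 0.16815062, -0.54937058,  0.25247974]), 'ee_rot': array([-5.99752927e-04,  8.03887952e-01, -5.94780227e-01, -5.32382149e-04]), 'ft_force': array([0.0182066 , 0.75538813, 0.13984583]), 'wrist_torque': array([-0.01721425,  0.0668546 ,  0.02108757]), 'opening': 0.08522346158615625} 0.022
```

View pics/side0.png

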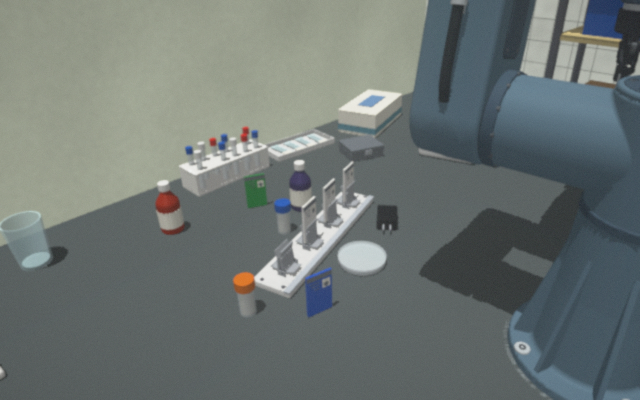

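View pics/top0.png

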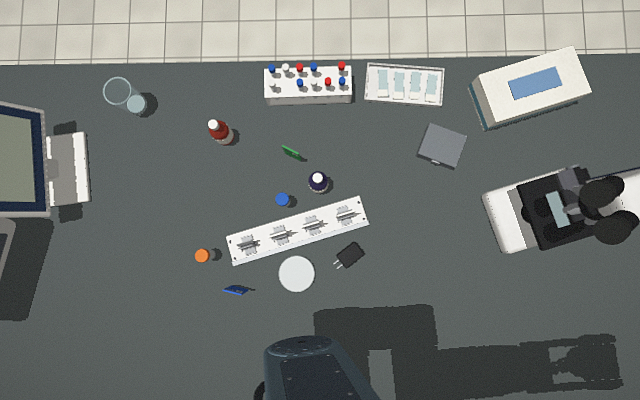

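The top view shows the white rail running from (230,250) to (366,210). The empty clip is at its left end, about (249,243), and the three cards are at about (281,234), (313,225) and (346,215). The blue card (237,290) and green card (291,152) stand loose and are look-alikes to leave alone. Next I'll enlarge the view and measure the rail.

```bash
cat > h.py <<'E'
from plant import arm
import cv2,numpy as np
from scipy.spatial.transform import Rotation as R
def ray(n,uv):
    m=arm.camera_model(n);T=np.array(m["T"])
    K=np.array([[m["fx"],0,m["cx"]],[0,m["fy"],m["cy"]],[0,0,1]])
    p=cv2.undistortPoints(np.array(uv,float).reshape(-1,1,2),K,np.array([m["k1"],0,0,0,0.])).reshape(-1,2)
    d=np.c_[p[:,0],-p[:,1],-np.ones(len(p))]@T[:3,:3].T
    return T[:3,3],d
def plane(n,uv,z):
    o,d=ray(n,uv); return o+d*((z-o[2])/d[:,2])[:,None]
def proj(n,P):
    m=arm.camera_model(n);T=np.array(m["T"])
    q=(np.atleast_2d(P)-T[:3,3])@T[:3,:3]
    x=q[:,0]/-q[:,2];y=-q[:,1]/-q[:,2];s=1+m["k1"]*(x*x+y*y)
    return np.c_[m["fx"]*x*s+m["cx"],m["fy"]*y*s+m["cy"]]
def save(n,f,box=None,k=1):
    im=arm.get_image(n)[:,:,::-1]
    if box: x0,y0,x1,y1=box; im=im[y0:y1,x0:x1]
    cv2.imwrite("pics/"+f,cv2.resize(im,None,fx=k,fy=k,interpolation=cv2.INTER_CUBIC)); 
E
python3 - <<'E'
from h import *
for n in("top","side"):
    im=cv2.imread(f"pics/{n}0.png")
    hsv=cv2.cvtColor(im,cv2.COLOR_BGR2HSV)
    m=((hsv[...,2]>150)&(hsv[...,1]<60)).astype(np.uint8)
    box=(220,185,375,275) if n=="top" else (250,155,385,305)
    x0,y0,x1,y1=box
    mm=np.zeros_like(m);mm[y0:y1,x0:x1]=m[y0:y1,x0:x1]
    mm=cv2.morphologyEx(mm,cv2.MORPH_CLOSE,np.ones((3,3)))
    cs,_=cv2.findContours(mm,0,2)
    for c in cs:
        if cv2.contourArea(c)>800:
            r=cv2.minAreaRect(c);b=cv2.boxPoints(r);print(n,cv2.contourArea(c),r,b.tolist())
            if n=="top": 
                P=plane(n,b,.014);print(P.round(4).tolist(),[np.linalg.norm(P[i]-P[i-1]).round(4) for i in range(4)],P.mean(0))
    k=5 if n=="top" else 4
    cv2.imwrite(f"pics/{n}_crop.png",cv2.resize(im[y0:y1,x0:x1],None,fx=k,fy=k,interpolation=cv2.INTER_CUBIC))
    cv2.imwrite(f"pics/{n}_mask.png",cv2.resize(mm[y0:y1,x0:x1]*255,None,fx=k,fy=k))
E
```

```text
top 4204.5 ((296.0941467285156, 230.27810668945312), (31.110633850097656, 142.33743286132812), 72.9325942993164) [[223.4942626953125, 236.2956085205078], [359.56317138671875, 194.5200653076172], [368.69403076171875, 224.26060485839844], [232.6251220703125, 266.0361328125]]
[[0.4683, 0.2474, 0.014], [0.5747, -0.1023, 0.014], [0.4985, -0.1245, 0.014], [0.3928, 0.2221, 0.014]] [np.float64(0.0796), np.float64(0.3656), np.float64(0.0794), np.float64(0.3624)] [0.48357292 0.06068189 0.014     ]
side 1153.0 ((360.5, 256.5), (31.0, 47.0), 90.0) [[337.0, 241.0], [384.0, 241.0], [384.0, 272.0], [337.0, 272.0]]
side 2935.0 ((310.8724670410156, 237.27601623535156), (41.32853698730469, 142.54574584960938), 41.0548095703125) [[248.47927856445312, 277.4496765136719], [342.1005554199219, 169.95855712890625], [373.2656555175781, 197.10235595703125], [279.6443786621094, 304.5934753417969]]
```

View pics/top_crop.png

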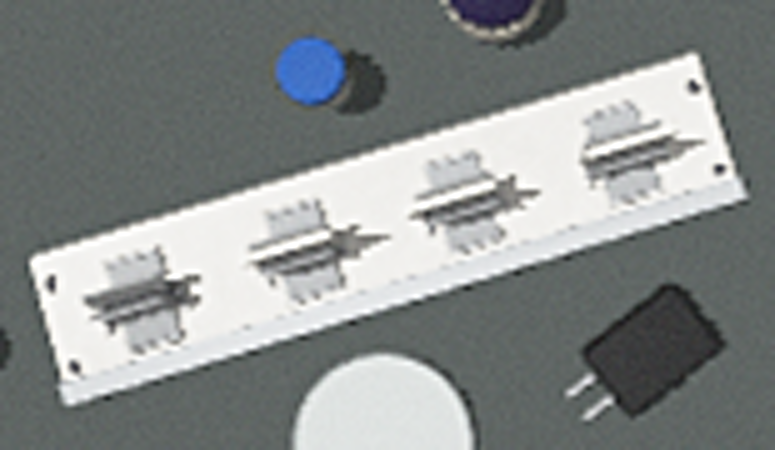

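View pics/side_crop.png

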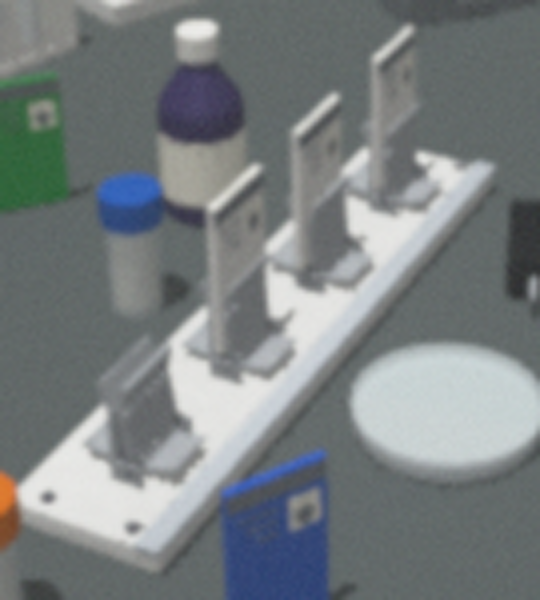

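View pics/top_mask.png

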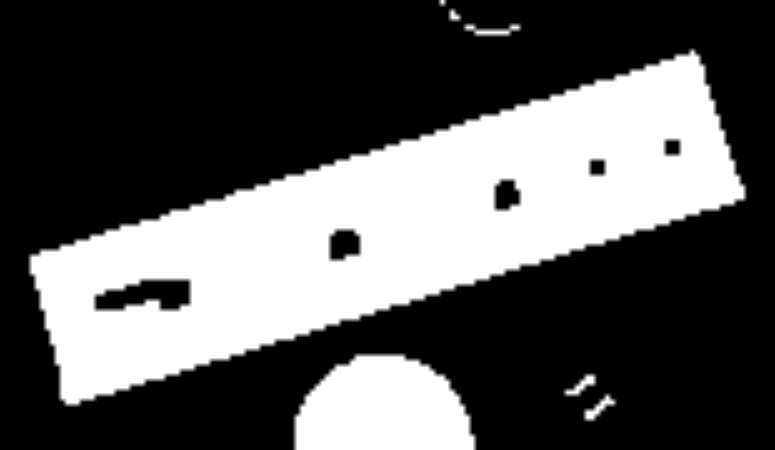

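```bash
python3 - <<'E'
from h import *
im=cv2.imread("pics/top0.png");g=cv2.GaussianBlur(cv2.cvtColor(im,cv2.COLOR_BGR2GRAY),(3,3),0)
hsv=cv2.cvtColor(im,cv2.COLOR_BGR2HSV)
m=((hsv[...,2]>150)&(hsv[...,1]<60)).astype(np.uint8)
mm=np.zeros_like(m);mm[185:275,220:375]=m[185:275,220:375]
mm=cv2.morphologyEx(mm,cv2.MORPH_CLOSE,np.ones((3,3)))
c=max(cv2.findContours(mm,0,cv2.CHAIN_APPROX_NONE)[0],key=cv2.contourArea)
q=cv2.approxPolyDP(c,6,True)[:,0].astype(float);print(q.tolist())
pts=c[:,0].astype(float);lines=[]
ctr=pts.mean(0)
for i in range(4):
    a,b=q[i],q[(i+1)%4];d=(b-a)/np.linalg.norm(b-a);n=np.array([-d[1],d[0]])
    t=(pts-a)@d;L=np.linalg.norm(b-a)
    s=pts[(abs((pts-a)@n)<2.5)&(t>4)&(t<L-4)]
    # to the rim: boundary pixel centre -> half pixel out
    vx,vy,x,y=cv2.fitLine(s.astype(np.float32),cv2.DIST_HUBER,0,.01,.01).ravel()
    nn=np.array([-vy,vx]);p=np.array([x,y]); nn*=np.sign((p-ctr)@nn)
    lines.append((p+.5*nn,np.array([vx,vy])))
cor=[]
for i in range(4):
    p,d=lines[i-1];r,e=lines[i]
    t=np.linalg.solve(np.c_[d,-e],r-p);cor.append(p+t[0]*d)
cor=np.array(cor);P=plane("top",cor,.014)
print(cor.round(2).tolist());print(P.round(4).tolist());C=P.mean(0)
print([np.linalg.norm(P[i]-P[i-1]).round(4) for i in range(4)],"centre",C)
for i in range(4):
    d=P[i]-P[i-1];print(np.degrees(np.arctan2(d[1],d[0])).round(2))
E
```

```text
[[359.0, 196.0], [226.0, 236.0], [232.0, 264.0], [368.0, 224.0]]
[[358.79998779296875, 194.86000061035156], [225.11000061035156, 235.8300018310547], [233.25999450683594, 265.7699890136719], [368.6400146484375, 224.3300018310547]]
[[0.5738, -0.1003, 0.014], [0.4695, 0.2432, 0.014], [0.3935, 0.2205, 0.014], [0.4983, -0.1244, 0.014]]
[np.float64(0.0792), np.float64(0.3591), np.float64(0.0793), np.float64(0.3605)] centre [0.48377648 0.05975886 0.014     ]
17.65
106.89
-163.34
-73.1
```

Rail size comes out at 79 x 360 mm, against 78 x 360 given, with yaw 16.9° from both long edges. Now I'll check the card tops and seat line by projecting the expected points into both views.

```bash
cat >> h.py <<'E'
YAW=np.radians(16.9); C=np.array([.4838,.0598,0.])
ex=np.array([np.cos(YAW),np.sin(YAW),0]);ey=np.array([-np.sin(YAW),np.cos(YAW),0]);ez=np.array([0,0,1.])
def rw(x,y,z): return C+x*ex+y*ey+z*ez
SY=[-.1275,-.0425,.0425,.1275]
E
python3 - <<'E'
from h import *
for n,box,k in(("top",(220,185,375,275),5),("side",(250,155,385,305),4)):
    im=cv2.imread(f"pics/{n}0.png");x0,y0,x1,y1=box
    im=cv2.resize(im[y0:y1,x0:x1],None,fx=k,fy=k,interpolation=cv2.INTER_CUBIC)
    def dr(P,col):
        p=(proj(n,P)-[x0,y0]+.5)*k
        cv2.polylines(im,[np.int32(p)],True,col,1,cv2.LINE_AA)
    dr([rw(a*.039,b*.18,.014) for a,b in((1,1),(1,-1),(-1,-1),(-1,1))],(0,0,255))
    for y in SY[:3]:
        dr([rw(a*.002,y+b*.0225,.106) for a,b in((1,1),(1,-1),(-1,-1),(-1,1))],(0,160,0))
    dr([rw(a*.006,SY[3]+b*.02,.0635) for a,b in((1,1),(1,-1),(-1,-1),(-1,1))],(255,0,0))
    cv2.imwrite(f"pics/{n}_ov.png",im)
E
```

```text
(no output)
```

View pics/top_ov.png

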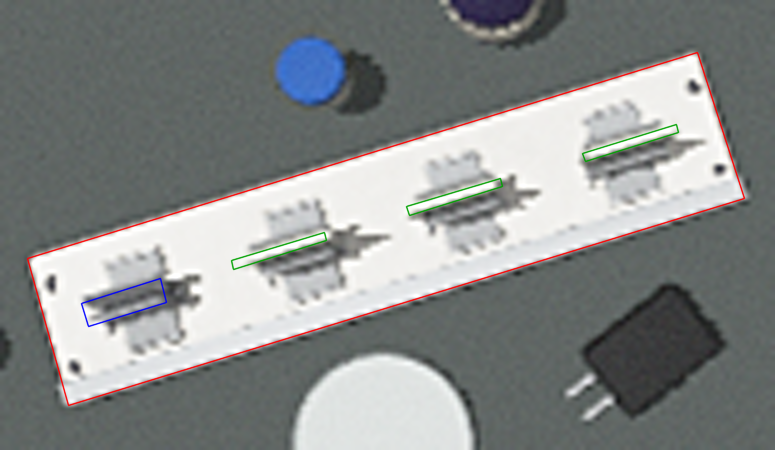

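View pics/side_ov.png

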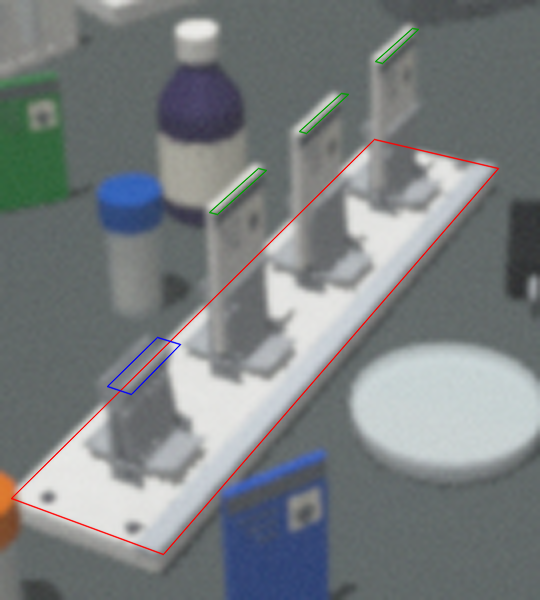

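The rail overlay agrees with the top view. In the side view everything sits about 1 px (2 mm) off, which is within the calibration tolerance. The card tops fall where expected: x≈0, y = −127, −42 and +42 mm on the rail. The white cards, at top-image px (346,215), (313,225) and (281,234), are the ones in clips. The blue (237,290) and green (291,152) ones stand loose. I'll go above card 1 next.

```bash
cat >> h.py <<'E'
RM=np.c_[ex,-ey,-ez]
def quat(M):
    q=R.from_matrix(M).as_quat();return [q[3],q[0],q[1],q[2]]
Q1=quat(RM);Q2=quat(np.c_[-ex,ey,-ez])
def F(n=5):
    f=[];
    for _ in range(n):
        arm.hold(.02);f.append(arm.read_state()["ft_force"])
    f=np.mean(f,0);return np.array([f@ex,f@ey,f[2]])
def tip():
    p=arm.read_state()["eef_pos"]-C;return np.array([p@ex,p@ey,p[2]])
E
python3 - <<'E'
from h import *
for Q in(Q1,Q2):
    for y in SY:
        for z in(.2,.094):
            j=arm.ik(rw(0,y,z),Q);print(y,z,None if j is None else j.round(2))
E
```

```text
-0.1275 0.2 [-0.35  0.12  1.79 -0.    1.23 -0.64]
-0.1275 0.094 [-0.35  0.28  1.85 -0.    1.01 -0.64]
-0.0425 0.2 [-0.2   0.06  1.85 -0.    1.23 -0.5 ]
-0.0425 0.094 [-0.2   0.22  1.92 -0.    1.   -0.5 ]
0.0425 0.2 [-0.04  0.03  1.89 -0.    1.23 -0.33]
0.0425 0.094 [-0.04  0.19  1.96 -0.    0.99 -0.33]
0.1275 0.2 [ 0.14  0.03  1.89 -0.    1.23 -0.16]
0.1275 0.094 [ 0.14  0.19  1.96 -0.    0.99 -0.16]
-0.1275 0.2 [-0.35  0.12  1.79 -0.    1.23  2.5 ]
-0.1275 0.094 [-0.35  0.28  1.85 -0.    1.01  2.5 ]
-0.0425 0.2 [-0.2   0.06  1.85 -0.    1.23  2.65]
-0.0425 0.094 [-0.2   0.22  1.92 -0.    1.    2.65]
0.0425 0.2 [-0.04  0.03  1.89 -0.    1.23  2.81]
0.0425 0.094 [-0.04  0.19  1.96 -0.    0.99  2.81]
0.1275 0.2 [ 0.14  0.03  1.89 -0.    1.23  2.99]
0.1275 0.094 [ 0.14  0.19  1.96 -0.    0.99  2.99]
```

```bash
python3 - <<'E'
from h import *
arm.goto(rw(0,SY[0],.2),Q1); arm.set_gripper(.035)
arm.move_straight(rw(0,SY[0],.135),v=.1)
s=arm.read_state();print(s["time_s"],tip().round(4),s["opening"],F())
save("side","s1.png",(300,100,430,230),5); save("top","t1.png",(290,160,410,260),6)
E
```

```text
3.6083 [ 0.0004 -0.1277  0.1355] 0.035023096440777564 [ 0.017964   -0.23260955  0.73575943]
```

View pics/s1.png

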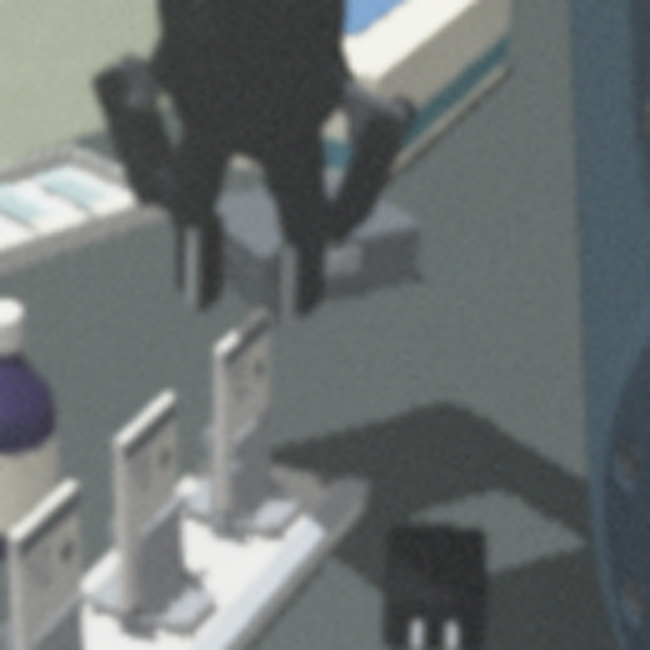

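View pics/t1.png

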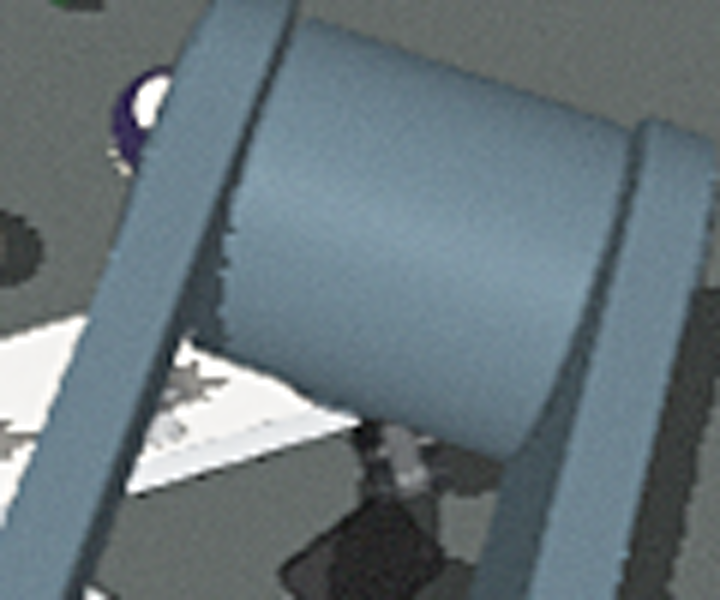

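```bash
python3 - <<'E'
from h import *
def s(P):return ((proj("side",P)-[300,100]+.5)*5).round(0).tolist()
for nm,P in (("tipmid",rw(0,SY[0],.115)),("tip-x in",rw(-.0175,SY[0]+.011,.115)),("tip+x in",rw(.0175,SY[0]+.011,.115)),("ctop",rw(0,SY[0],.106)),("ctop y+",rw(0,SY[0]+.0225,.106)),("ctop y-",rw(0,SY[0]-.0225,.106)),("x+5",rw(.005,SY[0],.106)),("y+5",rw(0.,SY[0]+.005,.106))):print(nm,s(P))
E
```

```text
tipmid [[247.0, 313.0]]
tip-x in [[274.0, 331.0]]
tip+x in [[199.0, 315.0]]
ctop [[247.0, 332.0]]
ctop y+ [[224.0, 353.0]]
ctop y- [[269.0, 311.0]]
x+5 [[237.0, 330.0]]
y+5 [[242.0, 336.0]]
```

In the side view the fingertips, at inner edges (200,305) and (282,312), and the card top centre, about (240,332), suggest the card sits about 4–5 mm towards +x relative to the hand. The fingers clear it by 15 mm each side, so I'll descend astride it and compare at the same depth.

```bash
python3 - <<'E'
from h import *
arm.move_straight(rw(.003,SY[0],.105),v=.08,threshold=4)
print(arm.read_state()["time_s"],tip().round(4),F())
save("side","s2.png",(315,125,395,205),8)
E
```

```text
4.3167 [ 0.0027 -0.1272  0.1043] [ 0.06389929 -0.16134511  0.2274113 ]
```

View pics/s2.png

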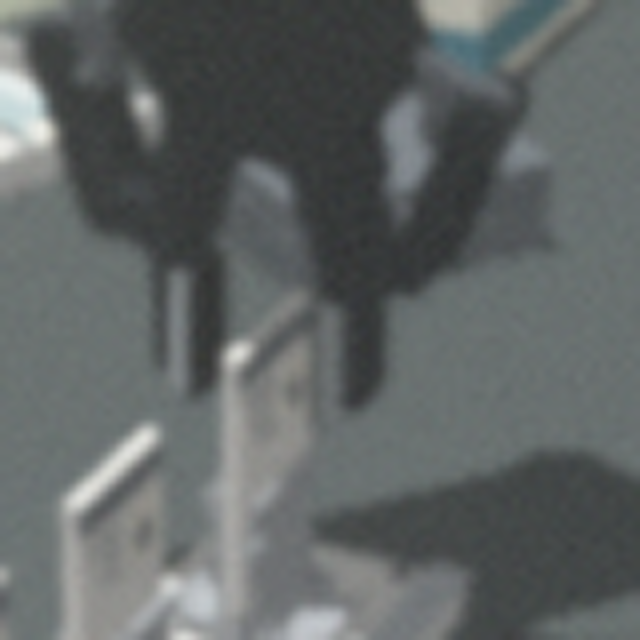

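Astride card 1 in the same image, the finger gap midpoint is at x≈256 px and the card at about 253 px. The card is therefore near rail x≈+4 mm in the arm's frame. I'll grip there, zero the side load, then tug in small steps.

```bash
cat >> h.py <<'E'
def grip(i,x,z=.094,y0=0):
    arm.move_straight(rw(x,SY[i]+y0,z),v=.08,threshold=6)
    arm.hold(.2);b=F();print("base",b.round(2),tip().round(4))
    arm.set_gripper(.0)
    s=arm.read_state();print("t",s["time_s"],"open",round(s["opening"],4),"F",(F()-b).round(2),tip().round(4))
    return b
E
python3 - <<'E'
from h import *
b=grip(0,.004)
np.save("b.npy",b)
save("side","s3.png",(315,125,395,205),8)
E
```

```text
base [-0.14  0.16  0.04] [ 0.0041 -0.1276  0.0942]
t 5.4083 open 0.0032 F [-0.42  0.01  2.13] [ 0.004  -0.1275  0.0941]
```

View pics/s3.png

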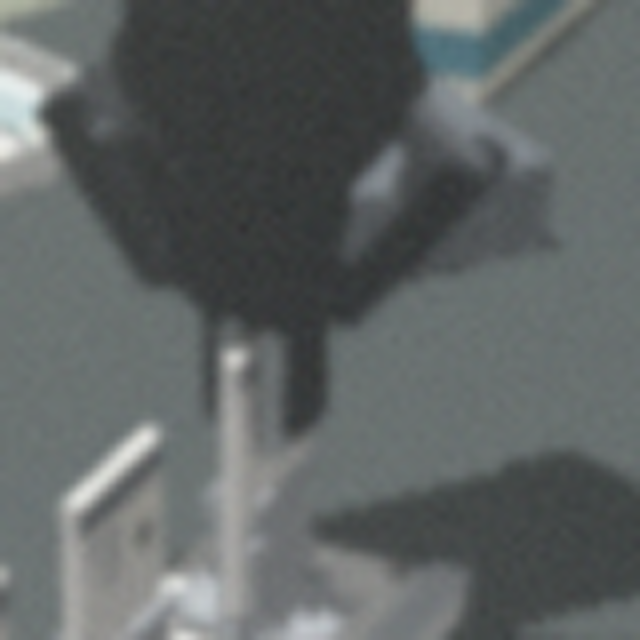

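Card 1 is gripped upright with a side load of only 0.4 N; the 2.1 N reading is the fingers pressing it onto its stop. Now the tug.

```bash
cat >> h.py <<'E'
def tug(i,b,lim=-2.0,top=.003,step=.00025):
    p0=arm.read_state()["eef_pos"];st=arm.ik  # commanded base
    z=0
    while z<top:
        z+=step
        arm.move_straight(p0+[0,0,z],v=.01)
        f=F(4)-b;print(round(z*1e3,2),round((arm.read_state()["eef_pos"][2]-p0[2])*1e3,2),f.round(2))
        if f[2]<lim: print("HELD");return p0,False
    print("SLIDES");return p0,True
E
python3 - <<'E'
from h import *
b=np.load("b.npy")
p0,s=tug(0,b)
if not s:
    arm.move_straight(p0,v=.01);print("back",(F()-b).round(2))
print(arm.read_state()["time_s"])
E
```

```text
0.25 0.09 [ 0.47 -0.88 -1.65]
0.5 0.19 [ 1.59 -1.36 -5.44]
HELD
back [-0.1  -0.43 -0.94]
6.5083
```

Card 1 holds: the force reached 5.4 N with only 0.19 mm of hand motion, so clip 1 is sound. I'll press it lightly back onto its stop, release, and use finer steps on card 2.

```bash
python3 - <<'E'
from h import *
b=np.load("b.npy")
p=arm.read_state()["eef_pos"]; 
for k in range(6):
    f=(F(4)-b)
    print(f.round(2))
    if f[2]>3: break
    arm.move_straight(p-[0,0,.0002*(k+1)],v=.01)
arm.set_gripper(.035);print("rel",F()-b)
arm.move_straight(rw(.004,SY[0],.145),v=.15)
arm.goto(rw(.004,SY[1],.145),Q1)
arm.move_straight(rw(.004,SY[1],.11),v=.1,threshold=4)
print(arm.read_state()["time_s"],tip().round(4))
save("side","s4.png",(300,130,380,210),8)
E
```

```text
[-0.46 -0.05 -0.04]
[-1.13 -0.01  1.42]
[-2.53  0.89  5.31]
rel [ 0.55651893 -0.00694625 -0.10690712]
9.125 [ 0.0038 -0.0431  0.1097]
```

View pics/s4.png

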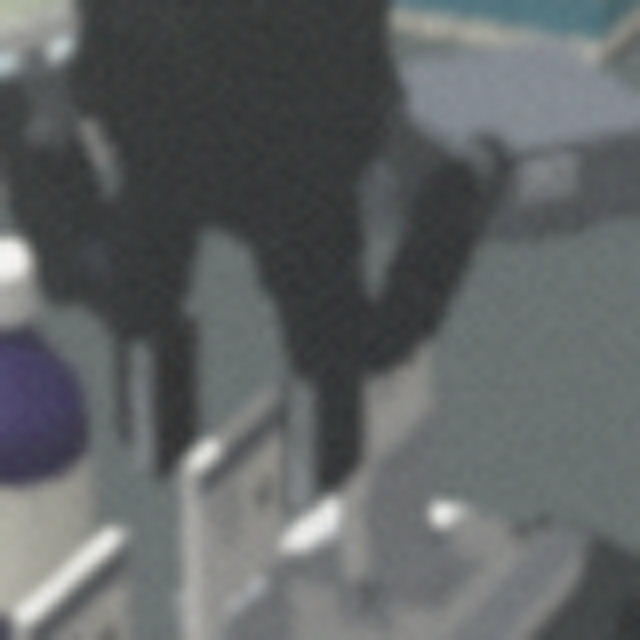

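Card 2's upper-left corner (200,450) sits midway between the finger inner edges (155 and 290). Aligned, so I'll grip and tug.

```bash
python3 - <<'E'
from h import *
b=grip(1,.0045)
np.save("b.npy",b)
p0,s=tug(1,b,top=.0025,step=.0001,lim=-1.9)
print(arm.read_state()["time_s"])
E
```

```text
base [-0.39  0.09 -0.27] [ 0.0048 -0.0426  0.0944]
t 10.1917 open 0.0033 F [-2.95 -0.11  5.43] [ 0.0042 -0.0425  0.0941]
0.1 0.05 [-2.21 -0.25  2.89]
0.2 0.08 [-1.64 -0.41  1.24]
0.3 0.11 [-0.94 -0.71 -1.06]
0.4 0.31 [-0.98 -0.28 -1.76]
0.5 0.48 [-1.13 -0.04 -1.32]
0.6 0.55 [-1.25  0.41 -1.14]
0.7 0.65 [-1.28  0.39 -1.44]
0.8 0.78 [-1.53  0.23 -1.46]
0.9 0.87 [-2.33 -0.16 -1.4 ]
1.0 0.98 [-2.45 -0.29 -1.4 ]
1.1 1.08 [-2.15 -0.05 -1.71]
1.2 1.17 [-2.47 -0.28 -1.33]
1.3 1.3 [-2.4   0.09 -1.6 ]
1.4 1.41 [-2.47 -0.74 -1.91]
HELD
14.7083
```

Card 2 slides. The force stays flat at about 1.4 N while the card follows the hand for 1.3 mm, against 5.4 N and no slip on card 1. Clip 2 is the slack one. I'll lift it clear of the other cards' tops and carry it two pitches (170 mm) along the rail.

```bash
python3 - <<'E'
from h import *
t=tip();print(t)
arm.move_straight(rw(.0042,SY[1],.12),v=.08,threshold=12)
arm.move_straight(rw(.0042,SY[1],.20),v=.15)
arm.move_straight(rw(.0042,SY[3],.20),v=.2)
arm.move_straight(rw(.0042,SY[3],.145),v=.12)
arm.hold(.2)
s=arm.read_state();print(s["time_s"],s["opening"],tip().round(4),F())
save("side","s5.png",(245,150,345,270),5)
save("top","t5.png",(215,185,375,275),5)
E
```

```text
[ 0.00417574 -0.04250093  0.0955425 ]
17.6583 0.0030064640867329753 [0.0049 0.1273 0.146 ] [ 0.27631129 -0.01170254  0.43056804]
```

View pics/s5.png

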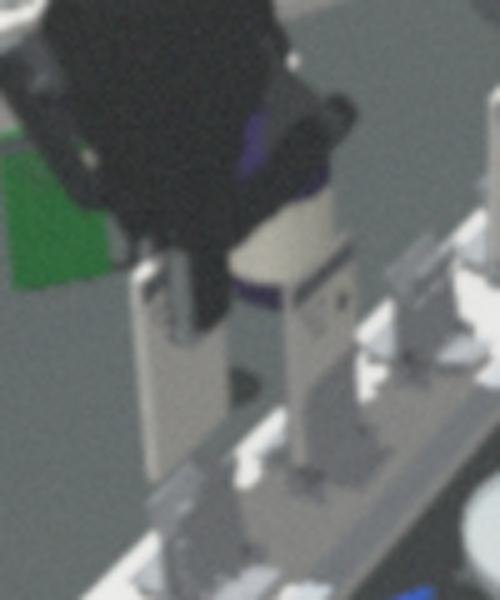

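View pics/t5.png

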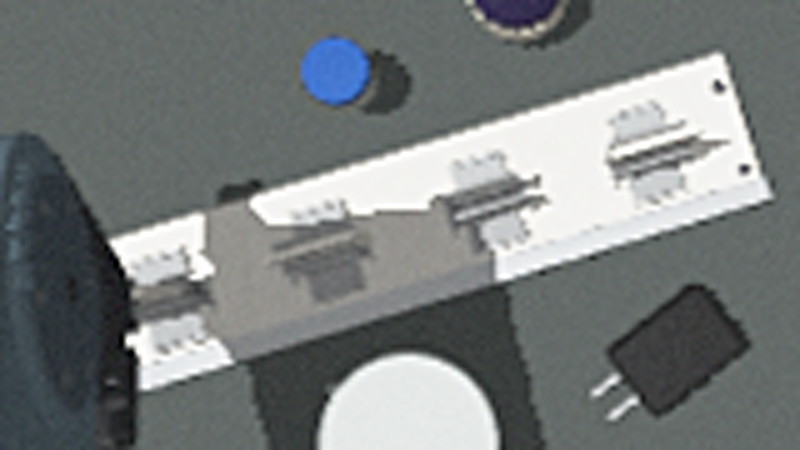

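```bash
python3 - <<'E'
from h import *
def s(P):return ((proj("side",P)-[245,150]+.5)*5).round(0).tolist()[0]
print("held",[s(rw(.0042,.15,z)) for z in(.157,.077)],"bottom y-",s(rw(.0042,.105,.077)))
print("card3",[s(rw(.004,.065,z)) for z in(.106,.064)], s(rw(.004,.02,.106)))
print("clip4 rims", [s(rw(x,.1275+y,z)) for x,y,z in((-.0015,.02,.064),(-.0015,-.02,.064),(.0105,.02,.063),(.0105,-.02,.063))])
E
python3 - <<'E'
from h import *
save("side","s6.png",(265,190,325,270),8)
E
```

```text
held [[139.0, 276.0], [157.0, 481.0]] bottom y- [228.0, 413.0]
card3 [[283.0, 290.0], [288.0, 388.0]] [344.0, 234.0]
clip4 rims [[178.0, 513.0], [240.0, 452.0], [149.0, 506.0], [211.0, 445.0]]
```

View pics/s6.png

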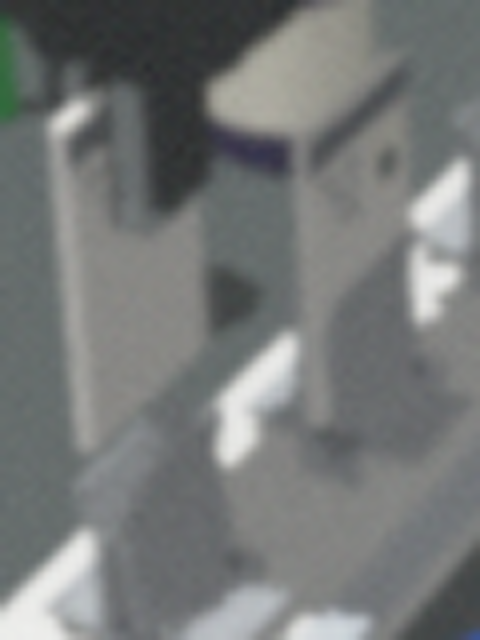

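The held card is upright: its left edge matches the projected vertical to within 3 px. It hangs over clip 4's mouth, whose rims run at about (75,485)–(150,415) and (112,525)–(190,428) in the crop. Now a guarded press down.

```bash
python3 - <<'E'
from h import *
X=.0042
b=F();
hit=arm.move_straight(rw(X,SY[3],.121),v=.04,threshold=8)
print(hit,tip().round(4),(F()-b).round(2))
z=tip()[2]
while z>.0975:
    z-=.0015
    arm.move_straight(rw(X,SY[3],z),v=.02,threshold=24)
    f=F(2)-b;print(round(z,4),tip().round(4),f.round(1))
    if f[2]>22 or abs(f[0])>12: print("STOP");break
np.save("b.npy",b);print(arm.read_state()["time_s"],arm.read_state()["opening"])
save("side","s7.png",(245,150,345,270),5)
E
```

```text
False [0.0042 0.1275 0.121 ] [ 0.62  0.27 -0.09]
0.1196 [0.0044 0.1275 0.1197] [ 1.  -0.3 -0.3]
0.1181 [0.0046 0.1274 0.1183] [2.6 0.1 1.1]
0.1166 [0.0045 0.1274 0.1172] [0.4 0.5 5.9]
0.1151 [0.0044 0.1274 0.1159] [-1.1 -0.4  8.4]
0.1136 [0.0042 0.1274 0.1142] [-1.  -0.6  8. ]
0.1121 [0.0042 0.1275 0.1125] [-0.3  0.3  5. ]
0.1106 [0.0041 0.1275 0.1109] [-0.7 -0.2  5.4]
0.1091 [0.0042 0.1275 0.1094] [-0.1 -0.1  5.4]
0.1076 [0.0042 0.1275 0.1078] [-0.5  0.5  5.5]
0.1061 [0.0041 0.1275 0.1062] [-0.8  0.1  4.7]
0.1046 [0.0041 0.1275 0.1047] [-0.   0.3  5.1]
0.1031 [0.0042 0.1275 0.1031] [-0.1  0.6  5.1]
0.1016 [0.0042 0.1275 0.1016] [-0.2  0.2  4.7]
0.1001 [0.0041 0.1275 0.1001] [0.  0.8 4.3]
0.0986 [0.0042 0.1275 0.0986] [-0.   0.4  4.6]
0.0971 [0.0042 0.1275 0.0971] [0.1 0.1 4.5]
23.3417 0.0034540656789627967
```

View pics/s7.png

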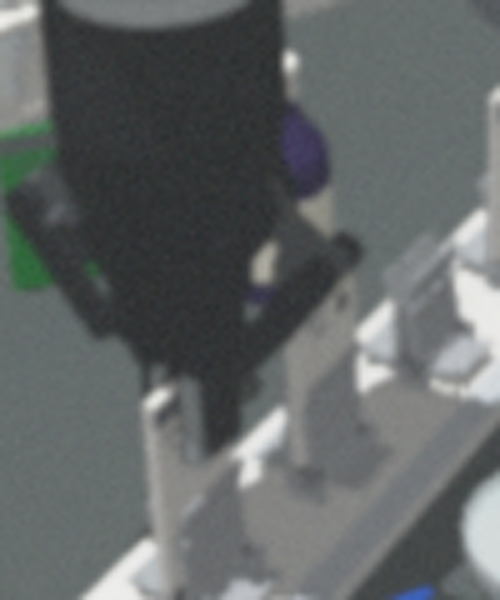

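The card entered cleanly, with a peak near 8 N and then a steady 5 N slide. The last few millimetres to the stop go in fine steps. The home height felt on card 2 was TCP z≈0.0941.

```bash
python3 - <<'E'
from h import *
b=np.load("b.npy");z=.0971
while z>.0915:
    z-=.0004
    arm.move_straight(rw(.0042,SY[3],z),v=.02,threshold=12)
    f=F(3)-b;print(round(z,4),tip()[2].round(5),f.round(1))
    if f[2]>13: print("STOP");break
print(arm.read_state()["time_s"])
E
```

```text
0.0967 0.09675 [-0.8 -0.2  5.4]
0.0963 0.0964 [-0.2 -0.2  6.5]
0.0959 0.09605 [-1.3  0.2  6.3]
0.0955 0.09562 [-0.9  0.3  6. ]
0.0951 0.09524 [-0.9 -0.3  6.3]
0.0947 0.09483 [-0.6 -0.2  5.3]
0.0943 0.09443 [-0.5  0.2  6. ]
0.0939 0.09411 [-1.5  0.6  7.4]
0.0935 0.09408 [-2.9  0.8 10.6]
0.0931 0.09404 [-3.9  0.4 14.2]
STOP
26.3917
```

The stop is felt at z = 0.0941, the same height as before: the force climbs to 14 N with no further travel. I'll release, retreat and inspect.

```bash
python3 - <<'E'
from h import *
arm.set_gripper(.035);print("rel",tip().round(4),F().round(2))
arm.move_straight(rw(.0042,SY[3],.16),v=.12)
arm.move_straight(rw(-.03,SY[3],.25),v=.2)
arm.move_joints([-1.2, 0.0, 1.607, 0, 1.354, -0.206])
print(arm.read_state()["time_s"])
for n,box,k in(("top",(220,185,375,275),5),("side",(250,155,385,305),4)):
    im0=arm.get_image(n)[:,:,::-1].copy();cv2.imwrite(f"pics/{n}_e.png",im0)
    x0,y0,x1,y1=box
    cv2.imwrite(f"pics/{n}_ecrop.png",cv2.resize(im0[y0:y1,x0:x1],None,fx=k,fy=k,interpolation=cv2.INTER_CUBIC))
    d=cv2.absdiff(cv2.GaussianBlur(im0,(3,3),0),cv2.GaussianBlur(cv2.imread(f"pics/{n}0.png"),(3,3),0)).max(2)
    cv2.imwrite(f"pics/{n}_diff.png",(d>35).astype(np.uint8)*255)
E
```

```text
rel [0.0038 0.1275 0.0927] [ 0.3  -0.03 -0.1 ]
30.6167
```

View pics/side_ecrop.png

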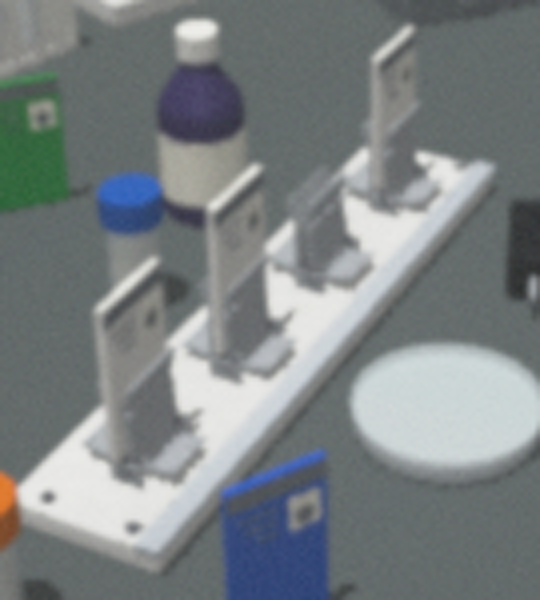

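View pics/top_ecrop.png

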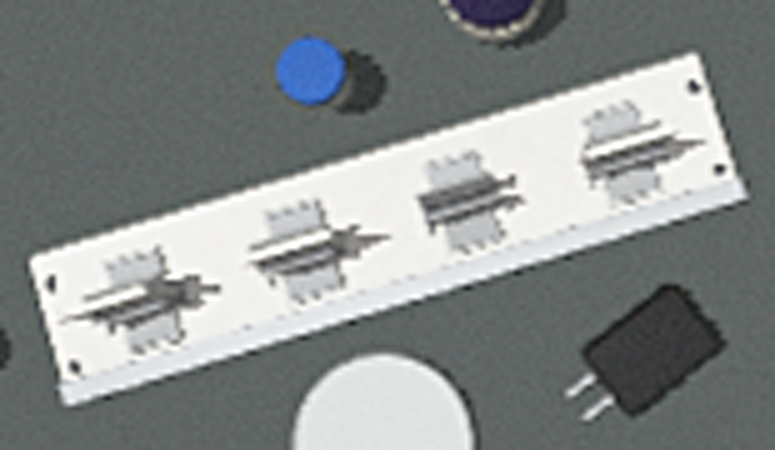

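View pics/side_diff.png

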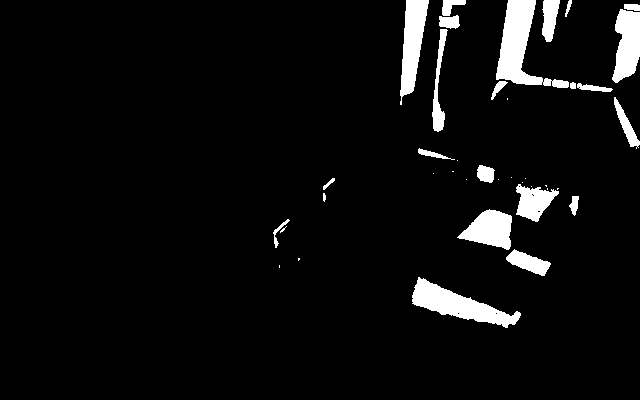

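View pics/top_diff.png

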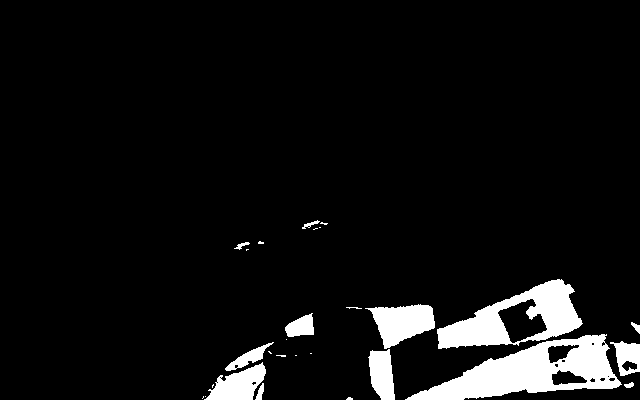

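Nothing changed except cards 2→4 (and the arm and its shadow). Now I'll check the placed card's centring and height against the untouched cards, using the same corners in the side view.

```bash
python3 - <<'E'
from h import *
im=cv2.imread("pics/side_e.png")
out=[]
for nm,y in(("c1",SY[0]),("c3",SY[2]),("c4",SY[3])):
    p=proj("side",rw(.004,y,.106))[0];x0,y0=int(p[0])-18,int(p[1])-18
    c=cv2.resize(im[y0:y0+36,x0:x0+36],None,fx=7,fy=7,interpolation=cv2.INTER_CUBIC)
    q=[(proj("side",rw(.004+a,y+b,.106))[0]-[x0,y0]+.5)*7 for a,b in((.002,.0225),(.002,-.0225),(-.002,-.0225),(-.002,.0225))]
    cv2.polylines(c,[np.int32(q)],True,(0,160,0),1,cv2.LINE_AA);out.append(c)
cv2.imwrite("pics/cmp.png",np.hstack(out))
im=cv2.imread("pics/top_e.png");out=[]
for y in(SY[0],SY[2],SY[3]):
    p=proj("top",rw(.004,y,.106))[0];x0,y0=int(p[0])-18,int(p[1])-18
    c=cv2.resize(im[y0:y0+36,x0:x0+36],None,fx=7,fy=7,interpolation=cv2.INTER_CUBIC)
    q=[(proj("top",rw(.004+a,y+b,.106))[0]-[x0,y0]+.5)*7 for a,b in((.002,.0225),(.002,-.0225),(-.002,-.0225),(-.002,.0225))]
    cv2.polylines(c,[np.int32(q)],True,(0,160,0),1,cv2.LINE_AA);out.append(c)
cv2.imwrite("pics/cmpt.png",np.hstack(out))
E
```

```text
(no output)
```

View pics/cmp.png

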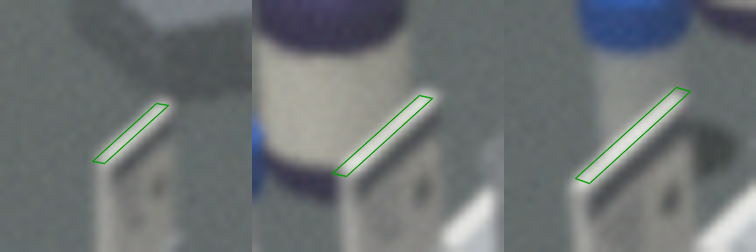

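View pics/cmpt.png

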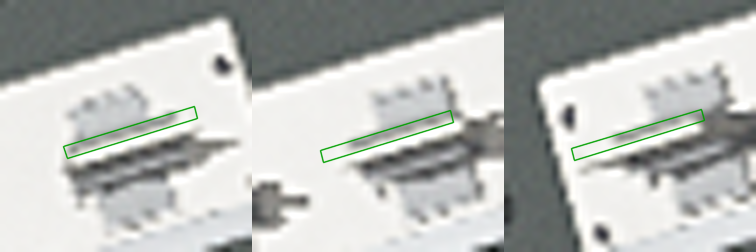

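```bash
python3 - <<'E'
from h import *
a=cv2.cvtColor(cv2.imread("pics/side0.png"),6).astype(np.float32);b=cv2.cvtColor(cv2.imread("pics/side_e.png"),6).astype(np.float32)
for i in(0,2):
    p=proj("side",rw(.004,SY[i],.09))[0].astype(int);s=np.s_[p[1]-14:p[1]+10,p[0]-12:p[0]+12]
    print("card",i+1,cv2.phaseCorrelate(a[s],b[s]))
arm.hand_in();print(arm.read_state()["time_s"])
E
```

```text
card 1 ((0.14176364930175644, -0.0333602127422008), 1.0030986654261749)
card 3 ((-0.01762306074631148, -0.020605872518995483), 0.9685752627750238)
the job is handed in; nothing more can be done
the job is handed in; nothing more can be done
```

The slack clip was clip 2. Its card now stands fully home in the end clip (clip 4), and I handed the job in with about 31 s used of the 67 s allowed.

- **Finding it:** Card 1 held at 5.4 N with under 0.2 mm of hand motion, so clip 1 is sound. Card 2 slid at a steady 1.4 N or so (about 1.2 N without the card's weight), a little over the "about 1 N" given but well under a sound clip's 3 N. I did not tug card 3, because card 2 was clear by then.
- **Placing it:** The card went into clip 4 at about 8 N, then slid at about 5 N. It met the stop at hand height 94.1 mm, the same as its old home height, and I pressed it to about 14 N there.
- **Last checks:** In the side view the moved card's top lines up with cards 1 and 3 to within about half a pixel (about 1 mm). Card 3 shifted 0.02 px. Card 1 shifted 0.14 px sideways and 0.03 px in height. Apart from the arm and its shadow, the before and after pictures differ only at clips 2 and 4.
- **What disagreed:** The top view placed the cards about 4 mm nearer the robot than the arm found them. I corrected this by lining the fingers up with the card in the side view.

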